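# Pry open the stuck die set

### The job

The green die set is stuck shut. Pick up the red-handled pry bar, lay it across the yellow fulcrum block with its flat tip well under the front edge of the die set's upper plate, then press the handle down until it meets the bench, so that the plate is levered up and stays up. Let the bar do the lifting, keep the gripper off the die set, and leave the bar lying over the fulcrum block.

Things in the scene. Friction and masses are not known exactly. Their poses are not given: they have to be found in the camera images.
- pry_bar: Pry bar, 320 mm long, 0.5 kg. Origin: mid-length, on its flat underside; x along it towards the tip, z up. Red sleeve 22 wide, 18 high, from x = -160 to -45 mm; bare steel 18 wide, 14 high to x = 110; then the flat tip, 22 wide, 6 thick. Balances within 10 mm of the origin: grip there, across the bar. A point on the handle moves 10-15 mm towards the die set as it is pressed down to the bench.
- bar_tip (a point): Middle of the end of the pry bar's flat tip: 160 mm along x from the bar's origin, 3 mm above its underside. Held level with its underside 4 mm above the fulcrum ridge, the bar enters under the upper plate with 6 mm to spare. Let go with the tip about 20 mm in, it tilts some 8 degrees, handle down, until the tip meets the plate.
- die_set: Green die set, fixed. Origin: on the bench under the plates' centre; pry side is -x, z up. Upper plate 120 x 150 mm, 25 thick, front edge (yellow face) x = -60, underside 106 above bench when shut; open gap below it, 35 deep, 98 wide between front pillars (165 high). Fixed yellow fulcrum block, 30 x 70, at x = -115, y = 0; rounded ridge along y, top 90 above bench. Base plate x -140 to 75, y +-85.
- top_plate (a joint): Height (m) of the upper plate above shut: 0 shut, 0.03 most. The plate (about 2 kg) slides straight up its pillars, so stiffly that it stays at any height. Lifting takes 40-50 N: with the tip 20 mm in, 12-20 N pressed on the bar 30-45 mm from the handle end. With the handle end down on the bench (bar tilted about 21 degrees) the plate is about 16 mm up.

How it is judged:
By the outcome, as a careful person would: the job done as asked, in the order asked, and still so for the second after the job is handed in, with the robot touching nothing.
It also fails if it takes over 58 s, if anything falls off the work surface, if the arm or the gripper's body presses on something with over 40 N, if the wrist force passes 120 N, or if a joint passes its speed limit or range.

### The arm

A 6-joint arm with a two-finger parallel gripper is mounted at the origin on the work surface. World frame = base frame: x ahead of the robot, y to its left, z up, the work surface at z = 0. Lengths are in mm, angles in rad, forces in N, time in s.
With the tool pointing down it reaches from about 350 to 975 mm from the base axis. Payload 7.1 kg.
Tool frame: the origin (TCP) lies on the front face of the gripper's body, between the roots of the fingers; the fingertips stand 80 mm ahead of it and the grasp point (between the pads) lies 61 mm ahead of it (env.tips_ahead is the distance from the TCP to the fingertips, in mm); z points along the fingers, y is the direction in which the jaws open and shut (so a half turn about z gives the same grasp; the last joint's range is limited). The gripper opens to 88 mm and grips with 3 to 60 N. Pads are 20 mm wide; open, the fingers measure 115 mm over their backs; the gripper's body (75 mm by 178 mm) begins 61 mm behind the grasp point.
Start: joints at [-1.135, 0.423, 1.63, -0, 1.089, -0.019], TCP at [274.566, -561.444, 302.675] pointing down, gripper open.
Joint ranges: [-3, 3], [-0.9, 2.11], [0.09, 2.58], [-1.31, 4.45], [0.11, 2.69], [-2.54, 2.54]. Speed limits (rad/s): [2.39, 2.39, 3.01, 3.14, 3.14, 3.14].

### API

Orientations are given as a unit quaternion [x, y, z, w].
In Python, from station import env, set_gripper, viewer, workorder gives the robot as it stands. Calls block until the motion is done:
- env.reach(position, orientation): joint-space move of the TCP to a pose.
- env.move_l(position, rot=None, rate=150, f_stop=None): straight line of the TCP; rot=None keeps the orientation; rate is the mean speed in mm/s. With f_stop (N) it stops when the force on the tool has changed by that much, and returns True; else False.
- env.move_joints(angles): joint-space move.
- set_gripper(opening): finger opening in mm; the grip force is fixed at half the most; returns when the fingers have stopped.
- env.hold(seconds).
- env.ik(position, orientation): joint angles nearest the present ones, or None.
- env.read_state(): the state.
- viewer.camera(name): name is "scene" or "side" or "wrist"; returns the picture (480x640x3 uint8, blue, green, red); there is no depth.
- viewer.camera_params(name): a dict with "fx", "fy", "cx", "cy" (pixels), "pose" (4x4, takes a point from camera to world coordinates); the wrist camera has in their place "tool_from_camera" (4x4, takes a point from camera to tool coordinates, whose origin is the TCP and whose axes are the flange's). Camera axes: x right, y up, looking along -z (the intrinsics and any distortion apply to the point x, -y, -z); pixel columns grow to the right and rows downward; lengths in mm; the calibration is good to about 2 mm. A picture is of the moment at which its call begins: read the wrist's pose just before it. camera_params takes no time and is no camera call.
A pose or a line that the arm cannot do raises env.IKError and nothing moves.
- workorder.sign_off(): hands the job in, once; it reports no verdict.
The state is a dict: "time_s": time; "qpos": joint angles; "dq": joint speeds; "tau": joint torques, N m; "tool_pos": TCP position; "orientation": TCP orientation; "force": force on the tool from outside, world axes, zero at the start; "wrist_torque": the same for the moment, N m; "width": finger opening in mm.
Only numpy, scipy, OpenCV 4.12 (cv2) and the standard library are available. Lean on these libraries where they do the work, as an engineer would, in place of code of your own. Each camera call takes 0.05 s, during which the arm holds its last target.

## Working session

There is one attempt and no reset: what is moved stays moved. The work goes in short steps, each a Python script; the robot and the scene stay as the last script left them, time stands still between calls to the robot, and variables do not carry over. Pictures are saved under pics/ and viewed, and the job is handed in when it is done.

```bash
ls; mkdir -p pics
python3 - <<'E'
from station import env,viewer
import cv2
for n in ("scene","side","wrist"):
    cv2.imwrite(f"pics/a_{n}.png",viewer.camera(n)); print(n,viewer.camera_params(n))
s=env.read_state();print(s)
E
```

```text
pics
scene {'fx': 537.4011455780012, 'fy': 537.4011455780012, 'cx': 313.4450971467704, 'cy': 237.6531175729712, 'pose': array([[-6.48920372e-01, -6.58922739e-01,  3.80424992e-01,
         8.62346939e+02],
       [ 7.60833803e-01, -5.65813720e-01,  3.17784138e-01,
         2.87146423e+02],
       [ 5.85448490e-03,  4.95656794e-01,  8.68498743e-01,
         8.96814906e+02],
       [ 0.00000000e+00,  0.00000000e+00,  0.00000000e+00,
         1.00000000e+00]])}
side {'fx': 610.8795110055789, 'fy': 610.8795110055789, 'cx': 316.2270889245938, 'cy': 249.28305917772872, 'pose': array([[ 9.66992478e-01,  1.94618698e-01, -1.64466134e-01,
         3.83888305e+02],
       [-2.54803504e-01,  7.36428558e-01, -6.26696221e-01,
        -6.05268477e+02],
       [-8.49244880e-04,  6.47917079e-01,  7.61710402e-01,
         8.14952256e+02],
       [ 0.00000000e+00,  0.00000000e+00,  0.00000000e+00,
         1.00000000e+00]])}
wrist {'fx': 373.29327762722676, 'fy': 373.29327762722676, 'cx': 316.76865108815036, 'cy': 237.4395637385589, 'tool_from_camera': array([[ 6.40958359e-04,  9.54755636e-01,  2.973907
[... 265 characters left out ...]
       1.00000000e+00]])}
{'time_s': 0.15, 'qpos': array([-1.13497554e+00,  4.23683151e-01,  1.63051770e+00, -3.99289274e-05,
        1.08855973e+00, -1.90139823e-02]), 'dq': array([ 0.00061059, -0.00082413, -0.00204407,  0.00134282,  0.0001937 ,
        0.0011535 ]), 'tau': array([-7.95677806e-04, -5.44983602e+01, -2.73917627e+01,  6.44035544e-02,
        2.04245868e-02, -6.44624834e-05]), 'tool_pos': array([ 274.43742554, -561.15032906,  302.067779  ]), 'orientation': array([ 9.74249670e-01,  2.25471151e-01, -1.38120302e-04, -5.67667913e-04]), 'force': array([ 0.64115996, -0.24595503,  0.24502771]), 'wrist_torque': array([ 0.01318258,  0.02890727, -0.04959437]), 'width': 87.81370176792427}
```

View pics/a_scene.png

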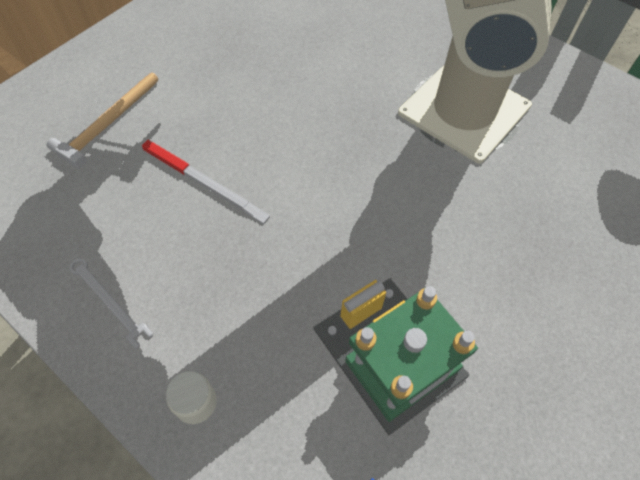

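View pics/a_side.png

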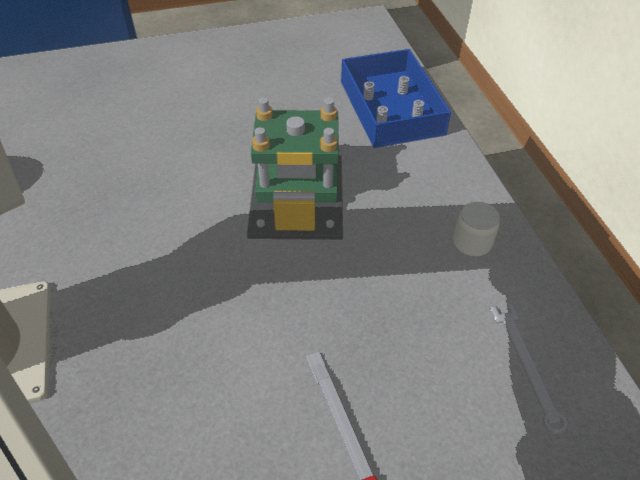

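View pics/a_wrist.png

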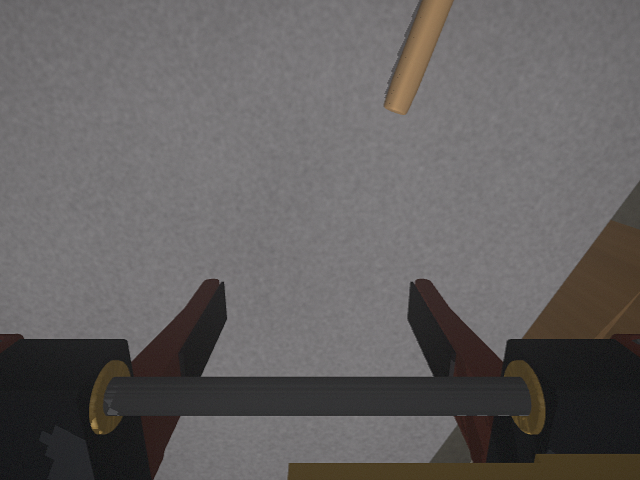

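The scene view shows the bar from its handle end near (145,145) to its tip near (267,218). The die set is at about (413,340), with the fulcrum near (363,303). The side view shows the pillar tops at (264,102), (329,101), (260,133) and (329,133), and the fulcrum near (294,210). Next I'll zoom in and localise these.

```bash
cat > h.py <<'E'
import numpy as np, cv2
from station import env,viewer,set_gripper,workorder
def ray(n,uv):
    p=viewer.camera_params(n);T=p["pose"]
    d=T[:3,:3]@np.array([(uv[0]-p["cx"])/p["fx"],-(uv[1]-p["cy"])/p["fy"],-1]);return T[:3,3],d
def onz(n,uv,z):
    o,d=ray(n,uv);return o+d*(z-o[2])/d[2]
def proj(n,P):
    p=viewer.camera_params(n);T=p["pose"];q=T[:3,:3].T@(np.asarray(P,float)-T[:3,3])
    return np.array([p["cx"]+p["fx"]*q[0]/-q[2],p["cy"]-p["fy"]*q[1]/-q[2]])
def tri(a,b):
    A=np.zeros((3,3));r=np.zeros(3)
    for n,uv in (a,b):
        o,d=ray(n,uv);d/=np.linalg.norm(d);M=np.eye(3)-np.outer(d,d);A+=M;r+=M@o
    return np.linalg.solve(A,r)
E
python3 - <<'E'
import cv2,numpy as np
from h import *
a=cv2.imread("pics/a_scene.png");b=cv2.imread("pics/a_side.png")
cv2.imwrite("pics/b1.png",cv2.resize(a[270:420,310:490],None,fx=4,fy=4,interpolation=2))
cv2.imwrite("pics/b2.png",cv2.resize(b[85:245,235:355],None,fx=3.7,fy=3.7,interpolation=2))
h=cv2.cvtColor(a,cv2.COLOR_BGR2HSV)
# red sleeve and steel bar
red=((h[...,0]<6)|(h[...,0]>174))&(h[...,1]>150)&(h[...,2]>80)
red[:100]=0
ys,xs=np.nonzero(red);print(len(xs),xs.min(),xs.max(),ys.min(),ys.max())
cv2.imwrite("pics/b3.png",cv2.resize(a[130:235,130:285],None,fx=5,fy=5,interpolation=2))
E
```

```text
481 143 187 141 172
```

View pics/b1.png

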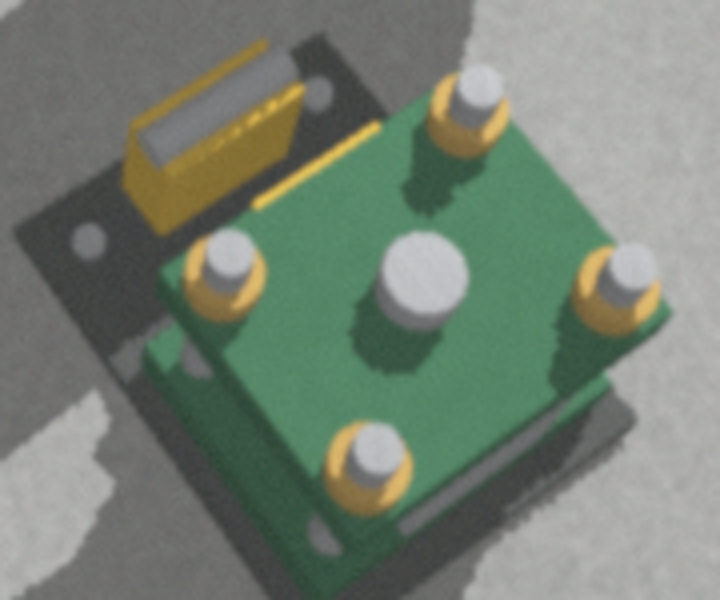

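View pics/b2.png

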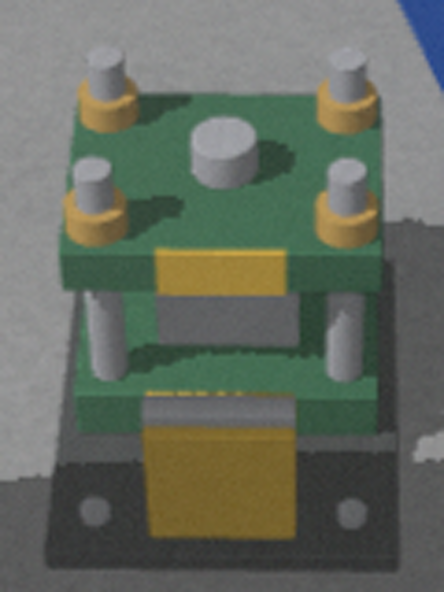

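View pics/b3.png

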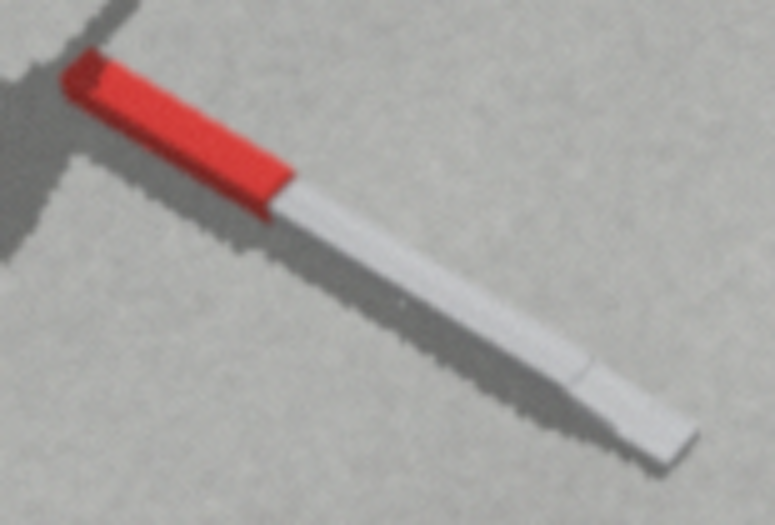

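Run:
```python
from h import *
np.set_printoptions(precision=1,suppress=True)
S=lambda u,v:(310+(u+.5)/4-.5,270+(v+.5)/4-.5)
D=lambda u,v:(235+(u+.5)/3.7-.5,85+(v+.5)/3.7-.5)
B=lambda u,v:(130+(u+.5)/5-.5,130+(v+.5)/5-.5)
ps=[S(481,85),S(232,251),S(633,265),S(376,447)]
pd=[D(93,167),D(348,169),D(107,56),D(348,58)]
P=[]
for a,b in zip(ps,pd):
    x,y=onz("scene",a,165),onz("side",b,165);P.append((x+y)/2)
    print(x,y,tri(("scene",a),("side",b)))
P=np.array(P);c=P.mean(0)
d=(P[2]+P[3]-P[0]-P[1])/2;l=(P[0]+P[2]-P[1]-P[3])/2
print("centre",c,"x",np.degrees(np.arctan2(d[1],d[0])),np.linalg.norm(d),"y",np.degrees(np.arctan2(l[1],l[0])),np.linalg.norm(l))
for e in [(255,205),(380,125)]:print("yellow sc",onz("scene",S(*e),131))
for e in [(157,250),(287,250)]:print("yellow sd",onz("side",D(*e),131))
for e in [(141,137),(280,50),(300,80),(165,165),(222,108)]:print("ridge sc",onz("scene",S(*e),90))
for e in [(143,410),(295,412)]:print("ridge sd",onz("side",D(*e),90))
print("bar")
for e,z in [((95,48),18),((62,78),18),((297,175),18),((272,207),18),((698,433),6),((665,465),6),((592,358),14),((570,384),14)]:print(onz("scene",B(*e),z))
```

```text
[498.4 209.7 165. ] [499.7 207.9 165. ] [499.1 209.3 164.5]
[609.8 178.9 165. ] [611. 177. 165.] [610.5 178.4 164.4]
[521.1 290.4 165. ] [522.6 288.1 165. ] [521.9 290.  164.4]
[633.2 258.8 165. ] [633.3 257.2 165. ] [633.3 258.6 164.2]
centre [566.1 233.5 165. ] x 74.11469298702656 83.40972559553725 y 164.39980846303243 115.6343185578388
yellow sc [578.  169.3 131. ]
yellow sc [520.7 186.1 131. ]
yellow sd [522.4 183.9 131. ]
yellow sd [580.1 168.7 131. ]
ridge sc [569.6 110.4  90. ]
ridge sc [502.1 129.8  90. ]
ridge sc [507.6 144.1  90. ]
ridge sc [572.7 125.3  90. ]
ridge sc [538.2 127.5  90. ]
ridge sd [500.8 124.8  90. ]
ridge sd [567.4 105.8  90. ]
bar
[ 521.8 -451.1   18. ]
[ 541.4 -449.2   18. ]
[ 512.2 -338.    18. ]
[ 529.9 -333.8   18. ]
[ 491.7 -135.6    6. ]
[ 510.8 -135.4    6. ]
[ 496.7 -187.    14. ]
[ 511.1 -185.1   14. ]
```

Both views agree on the die set: origin about (566,233.5), pry axis at about 74.2°. The bar's mid-point is about (516,-293), heading about 95.5°. I'll move above the bar and refine its pose with the wrist camera.

```bash
cat >> h.py <<'E'
from scipy.spatial.transform import Rotation as R
def down(yaw): # tool x at yaw deg, tool z down
    a=np.radians(yaw);x=np.array([np.cos(a),np.sin(a),0]);z=np.array([0,0,-1.]);y=np.cross(z,x)
    return R.from_matrix(np.c_[x,y,z]).as_quat()
def wray(st,uv):
    p=viewer.camera_params("wrist");T=p["tool_from_camera"];Rt=R.from_quat(st["orientation"]).as_matrix()
    d=Rt@T[:3,:3]@np.array([(uv[0]-p["cx"])/p["fx"],-(uv[1]-p["cy"])/p["fy"],-1]);o=Rt@T[:3,3]+st["tool_pos"];return o,d
def wonz(st,uv,z):
    o,d=wray(st,uv);return o+d*(z-o[2])/d[2]
E
python3 - <<'E'
from h import *
for yaw in (95.5,275.5):
    print(yaw,env.ik([516,-293,250],down(yaw)),env.ik([512,41,170],down(yaw-21.3)),env.ik([479,-74,150],down(yaw-21.3)))
env.reach([516,-293,250],down(95.5))
s=env.read_state();im=viewer.camera("wrist");cv2.imwrite("pics/c.png",im)
import pickle;pickle.dump(s,open("s.pkl","wb"));print(s["time_s"],s["tool_pos"],s["force"])
E
```

```text
95.5 [-5.36484529e-01  4.41691306e-01  1.74054811e+00 -4.44089210e-16
  9.59353239e-01 -6.32477638e-01] [ 5.67375167e-02  4.65201802e-01  1.95778087e+00 -4.44089210e-16
  7.18609984e-01  3.32499538e-01] [-1.77831409e-01  4.71311300e-01  2.02696925e+00 -4.44089210e-16
  6.43312102e-01  9.79306133e-02]
275.5 [-5.36484529e-01  4.41691306e-01  1.74054811e+00 -4.44089210e-16
  9.59353239e-01  2.50911502e+00] None None
1.5167 [ 515.7310308  -293.87765644  250.20300659] [-0.50347099 -0.56706906 -0.46590942]
```

View pics/c.png

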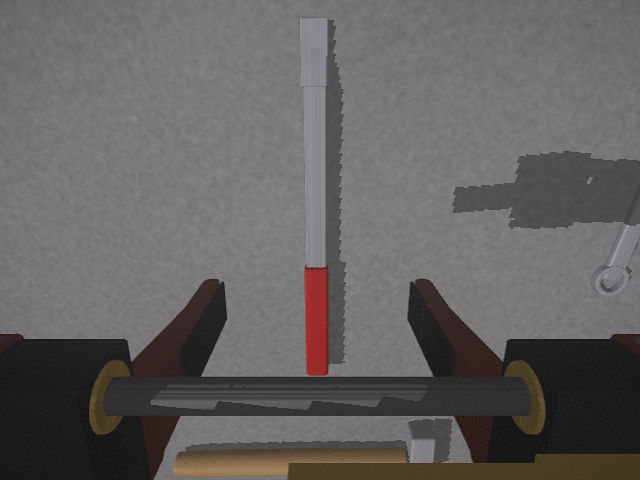

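The bar is centred between the fingers: tip end at (314,17), sleeve front at (316,267), handle end at (317,375).

Run:
```python
from h import *
import pickle;s=pickle.load(open("s.pkl","rb"));np.set_printoptions(precision=1,suppress=True)
T=wonz(s,(314,17),6);J=wonz(s,(316,267),18);H=wonz(s,(317,375),18)
d=(T-H)[:2];u=d/np.linalg.norm(d);print(T,J,H,np.linalg.norm(d),np.degrees(np.arctan2(*u[::-1])))
print("origin est",T[:2]-160*u,J[:2]+45*u,H[:2]+160*u)
```

```text
[ 497.5 -135.9    6. ] [ 518.2 -338.4   18. ] [ 530.1 -453.7   18. ] 319.5040249346705 95.86626479095165
origin est [ 513.8 -295.1] [ 513.6 -293.6] [ 513.8 -294.6]
```

Run:
```python
from h import *
q=down(95.87)
env.reach([513.7,-294.5,160],q)
print(env.move_l([513.7,-294.5,83.5],q,rate=70,f_stop=15))
s=env.read_state();print(s["tool_pos"],s["force"])
set_gripper(5)
s=env.read_state();print(s["width"],s["tool_pos"],s["force"])
env.move_l([513.7,-294.5,260],q,rate=100)
s=env.read_state();print(s["time_s"],s["width"],s["tool_pos"],s["force"],s["wrist_torque"])
cv2.imwrite("pics/d.png",viewer.camera("wrist"))
```

```text
False
[ 513.96336213 -294.67614029   83.93098383] [ 0.45727801 -0.17915576 -0.69171879]
17.849521752579697 [ 513.8929001  -294.51951292   83.50864531] [ 1.21766513  0.1539074  -0.78270822]
6.25 17.66542182366843 [ 513.4541771  -294.36344725  259.35081855] [-0.45663866  0.82122019 -5.0967518 ] [ 0.01655818 -0.08119366 -0.00017158]
```

View pics/d.png

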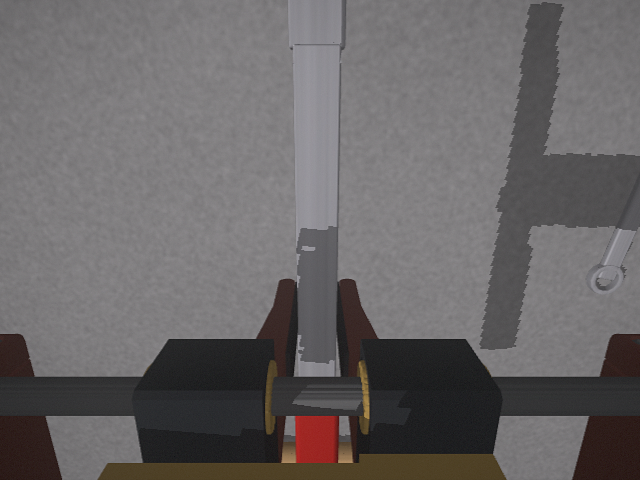

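The bar is held straight; the gap is 17.7 mm and the force 5 N. I'll move to a pre-insertion pose with the tip about 25 mm short of the plate edge.

```bash
cat >> h.py <<'E'
C=np.array([566.1,233.5]);YAW=74.25;U=np.array([np.cos(np.radians(YAW)),np.sin(np.radians(YAW))]);V=np.array([-U[1],U[0]])
def die(x,y,z): return np.r_[C+x*U+y*V,z]
E
python3 - <<'E'
from h import *
q=down(YAW)
env.reach(die(-245,0,83.5+150),q)
env.move_l(die(-245,0,83.5+96),q,rate=80,f_stop=10)
s=env.read_state();print(s["time_s"],s["width"],s["tool_pos"],die(-245,0,179.5),s["force"])
for n in("side","scene"):
  im=viewer.camera(n);cv2.imwrite(f"pics/e_{n}.png",cv2.resize(im[80:280,210:390] if n=="side" else im[180:380,300:480],None,fx=3,fy=3,interpolation=2))
cv2.imwrite("pics/e_wrist.png",viewer.camera("wrist"))
E
```

```text
8.25 18.104879547302023 [499.89996734  -2.38147352 179.69404823] [499.59708978  -2.30153293 179.5       ] [ 0.67514171 -0.71311196 -4.36523515]
```

View pics/e_side.png

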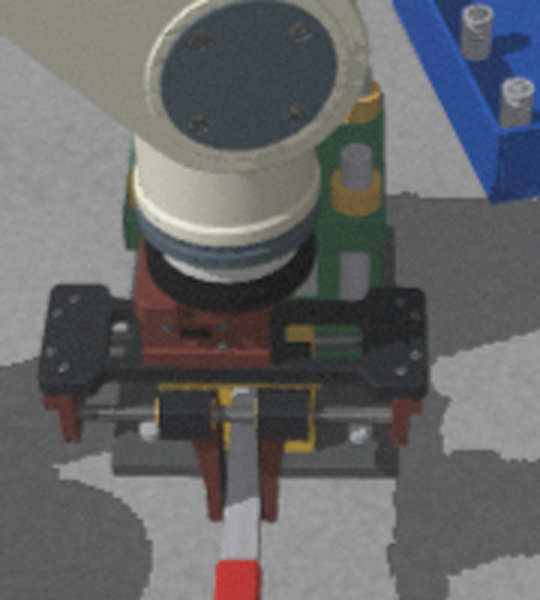

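View pics/e_scene.png

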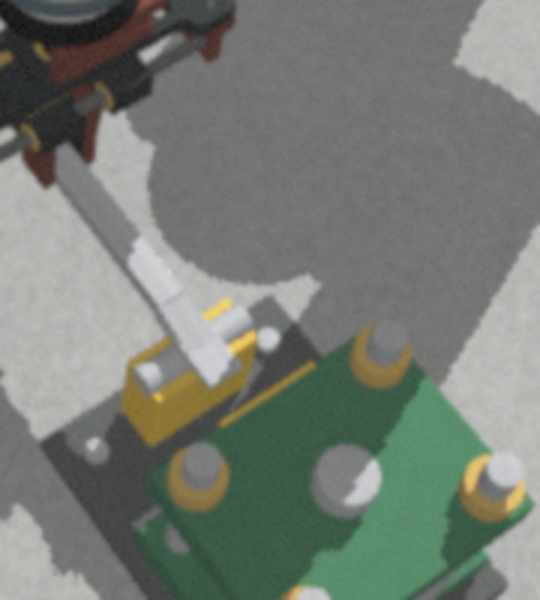

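View pics/e_wrist.png

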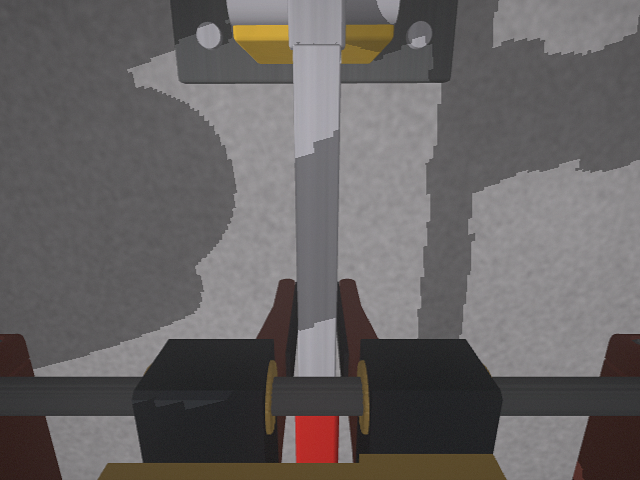

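The bar is centred over the fulcrum and the tip is short of the yellow edge. I'll check the tip position from its corners, about (233,371) and (210,386) in the scene crop.

Run:
```python
from h import *
np.set_printoptions(precision=1,suppress=True)
f=lambda u,v:(300+(u+.5)/3-.5,180+(v+.5)/3-.5)
a=onz("scene",f(233,371),102);b=onz("scene",f(210,386),102);m=(a+b)/2
r=m[:2]-C;print(a,b,np.linalg.norm(a-b),"die frame",r@U,r@V, "proj expected",(proj("scene",die(-85,0,102))-[300,180])*3)
e=onz("scene",f(221,426),131),onz("scene",f(316,364),131)
for k in e:print("edge",(k[:2]-C)@U,(k[:2]-C)@V)
```

```text
[539.6 151.7 102. ] [554.3 147.6 102. ] 15.286882730949614 die frame -85.87647417292303 -4.290389547918674 proj expected [228.  374.6]
edge -57.55423119337233 -29.667412215459404
edge -57.43452884523567 31.17119602308992
```

Run:
```python
from h import *
q=down(YAW)
p=die(-245,0,83.5+94.3)
print(env.move_l(p,q,rate=40,f_stop=8))
print(env.move_l(die(-197,0,83.5+94.3),q,rate=40,f_stop=10))
s=env.read_state();print(s["time_s"],s["tool_pos"],die(-197,0,177.8),s["force"],s["wrist_torque"])
im=viewer.camera("scene")
cv2.imwrite("pics/f_scene.png",cv2.resize(im[180:380,300:480],None,fx=3,fy=3,interpolation=2))
```

```text
False
False
10.0 [512.53088389  43.70994617 177.77229224] [512.62623138  43.89631842 177.8       ] [-0.25252917  1.06532973 -4.17385425] [-0.04372476 -0.06075284 -0.02646622]
```

View pics/f_scene.png

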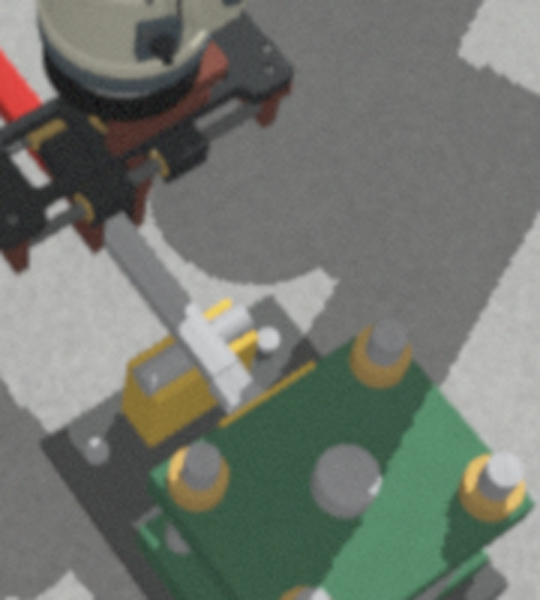

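The tip is under the plate, since the step in the bar is still visible just in front of the yellow edge. I made no contact going in. I'll lower the bar onto the ridge and release it.

Run:
```python
from h import *
q=down(YAW)
print(env.move_l(die(-197,0,83.5+89),q,rate=15,f_stop=3))
s=env.read_state();print(s["time_s"],s["tool_pos"],s["force"])
set_gripper(60)
env.hold(0.6)
p=s["tool_pos"];env.move_l(np.r_[p[:2],300],q,rate=150)
env.reach(die(-330,0,250),q)
s=env.read_state();print(s["time_s"],s["tool_pos"],s["force"])
for n in("side","scene"):
  im=viewer.camera(n);cv2.imwrite(f"pics/g_{n}.png",im)
cv2.imwrite("pics/g_wrist.png",viewer.camera("wrist"))
import pickle;pickle.dump(s,open("s.pkl","wb"))
```

```text
True
10.4833 [512.4187202   43.70426636 171.8421001 ] [ 0.36311892 -0.99828573 -0.95488453]
13.525 [476.77042235 -83.96733301 249.81025399] [0.95817305 0.29530176 0.23238565]
```

View pics/g_side.png

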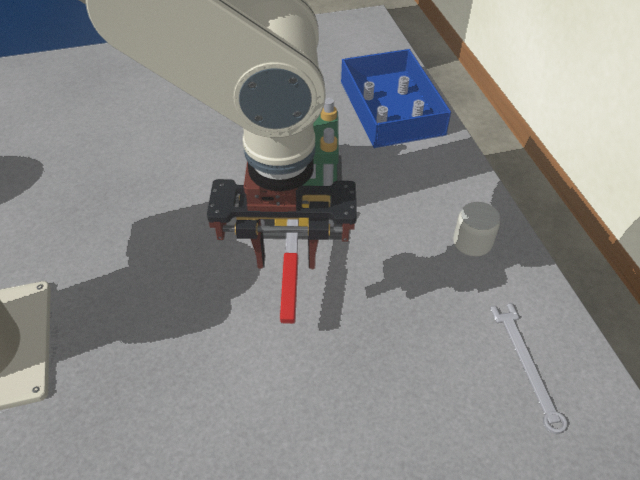

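View pics/g_scene.png

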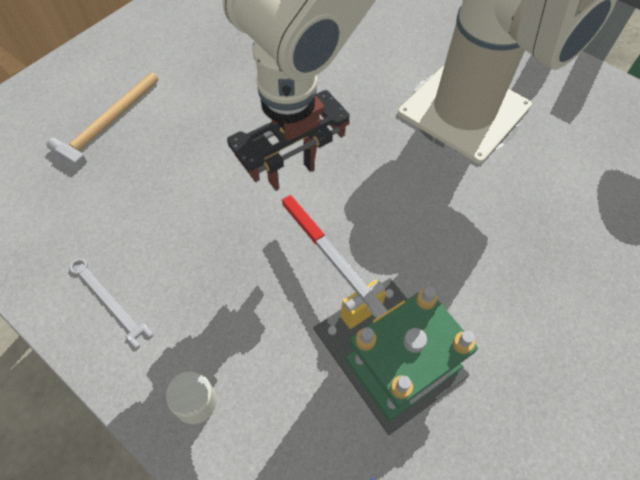

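View pics/g_wrist.png

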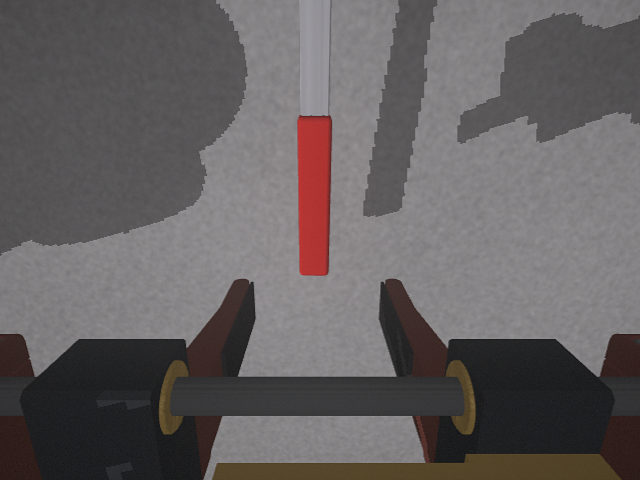

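The bar rests tilted over the fulcrum with its handle clear and central. In the wrist view the handle end is at (314,275) and the sleeve front at (314.5,116).

Run:
```python
from h import *
import pickle;s=pickle.load(open("s.pkl","rb"))
for uv,z in(((314,274),74),((314.5,116),90)):
    w=wonz(s,uv,z);r=w[:2]-C;print(w,r@U,r@V)
im=cv2.imread("pics/g_scene.png");cv2.imwrite("pics/g2.png",cv2.resize(im[180:340,270:450],None,fx=4,fy=4,interpolation=2))
```

```text
[ 466.17193547 -109.89554278   74.        ] -357.6273571129778 2.964848363798971
[497.43374617  -1.88803827  90.        ] -245.18924886373262 2.1943605615722626
```

View pics/g2.png

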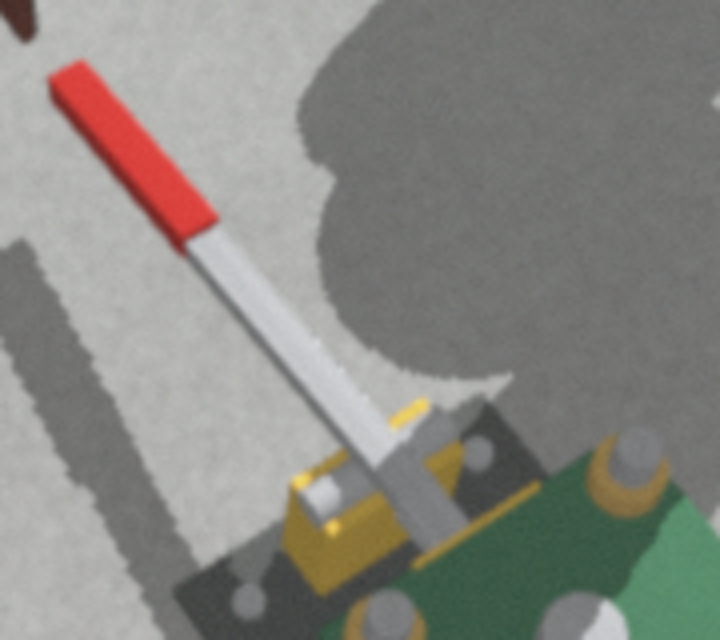

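Working from the handle end, the tip is about 22 mm in. Next I'll press the handle about 38 mm from its end with closed fingers, following its arc.

Run:
```python
from h import *
q=down(YAW)
set_gripper(0)
env.reach(die(-321,2,185),q)
print("approach",env.move_l(die(-321,2,162),q,rate=40,f_stop=5))
print("press",env.move_l(die(-308,2,105),q,rate=22,f_stop=36))
s=env.read_state();print(s["time_s"],s["tool_pos"],die(-308,2,105),s["force"])
env.hold(0.3);s=env.read_state();print(s["tool_pos"],s["force"])
for n in("side","scene"):
  im=viewer.camera(n);cv2.imwrite(f"pics/h_{n}.png",im)
```

```text
approach False
press True
17.8 [480.69438105 -66.93657731 113.87767775] [480.57143097 -62.39333193 105.        ] [-5.05338728 -6.85395314 15.69212215]
[480.80063286 -67.08496435 114.10462434] [-2.99292464 -6.04679251 14.29947959]
```

View pics/h_side.png

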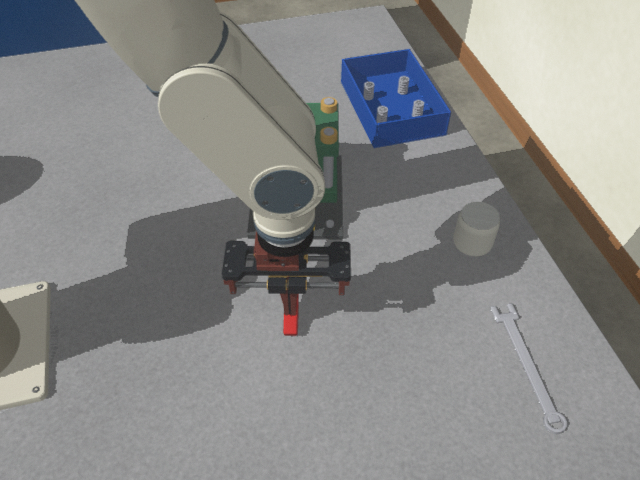

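View pics/h_scene.png

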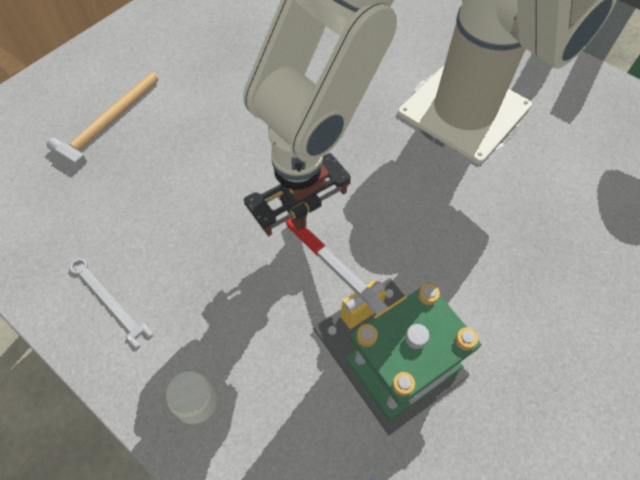

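The press stopped on force with the fingertips at z = 34, which fits the handle being on the bench. The plate is visibly raised. I'll retract straight up and check.

Run:
```python
from h import *
q=down(YAW)
p=env.read_state()["tool_pos"]
env.move_l(np.r_[p[:2],230],q,rate=100)
env.reach([330,-330,330],down(30))
env.hold(0.3)
s=env.read_state();print(s["time_s"],s["tool_pos"],s["force"])
for n in("side","scene"):
  im=viewer.camera(n);cv2.imwrite(f"pics/i_{n}.png",im)
a=cv2.imread("pics/i_scene.png");b=cv2.imread("pics/i_side.png")
cv2.imwrite("pics/i1.png",cv2.resize(a[210:410,280:490],None,fx=3,fy=3,interpolation=2))
cv2.imwrite("pics/i2.png",cv2.resize(b[85:345,235:355],None,fx=2.3,fy=2.3,interpolation=2))
```

```text
21.0333 [ 330.44491362 -329.48471867  329.71662307] [-0.49910413  0.01521572 -0.06433746]
```

View pics/i1.png

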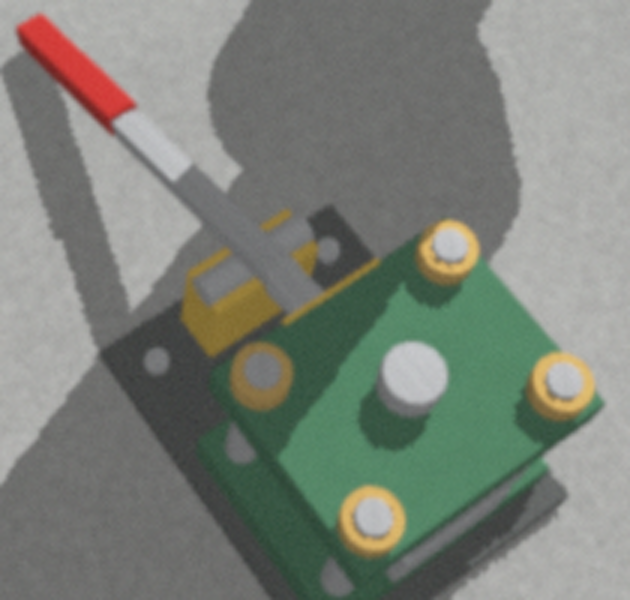

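View pics/i2.png

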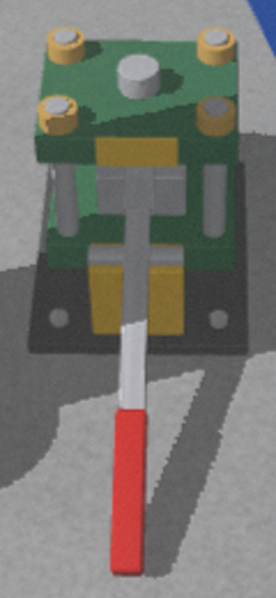

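The plate is up: the guide collars are now nearly level with the pillar tops. The bar lies over the fulcrum with its tip under the plate. I'll measure the plate and handle heights.

Run:
```python
from h import *
np.set_printoptions(precision=1,suppress=True)
S=lambda u,v:(280+(u+.5)/3-.5,210+(v+.5)/3-.5)
D=lambda u,v:(235+(u+.5)/2.3-.5,85+(v+.5)/2.3-.5)
for a,b in(((285,324),(178,138)),((380,262),(97,138))):print("edge",tri(("scene",S(*a)),("side",D(*b))),"was 131")
im=cv2.imread("pics/i_scene.png");h=cv2.imread("pics/i_side.png")
cv2.imwrite("pics/j1.png",cv2.resize(im[205:260,275:330],None,fx=10,fy=10,interpolation=2))
cv2.imwrite("pics/j2.png",cv2.resize(h[290:345,270:325],None,fx=10,fy=10,interpolation=2))
cv2.imwrite("pics/j.png",np.hstack([cv2.imread("pics/j1.png")[:,:400],cv2.imread("pics/j2.png")[:,:400]]))
```

```text
edge [579.5 169.8 146.9] was 131
edge [522.1 185.9 146.5] was 131
```

View pics/j.png

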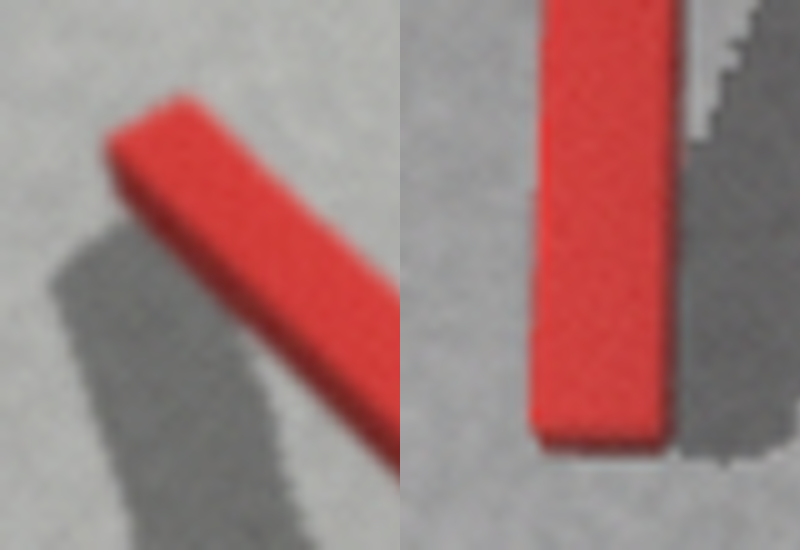

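Run:
```python
from h import *
np.set_printoptions(precision=1,suppress=True)
S=lambda u,v:(275+(u+.5)/10-.5,205+(v+.5)/10-.5)
D=lambda u,v:(270+(u+.5)/10-.5,290+(v+.5)/10-.5)
for a,b in(((185,95),(130,432)),((108,147),(266,432))):
    t=tri(("scene",S(*a)),("side",D(*b)));print(t,(t[:2]-C)@U,(t[:2]-C)@V)
```

```text
[463.1 -98.6  17.5] -347.5907493250711 9.013938791719683
[ 482.3 -102.8   16.8] -346.38313038885553 -10.665988368512762
```

The handle end's top corners are at z = 17 mm, and 16.8 mm is expected with it on the bench. The plate is up 15.7 mm and the gripper is clear, so I'll hand the job in.

Run:
```python
from h import *
print(workorder.sign_off())
```

```text
the job is handed in; nothing more can be done
None
```

The die set is levered open and stayed up after I let go. I handed the job in at about 21 s of the 58 s.

- **What I did:** I gripped the pry bar at its balance point and slid it level over the fulcrum, about 22 mm under the upper plate, with no contact on the way in. I set it on the ridge and let go. I then pressed the handle down with closed fingers until the force stop (a 36 N change) tripped, and backed off straight up.
- **Plate:** it measured about 15.7 mm above shut after the gripper was clear, against the roughly 16 mm expected.
- **Handle:** its end's top edge measured 17 mm above the bench, against 16.8 mm expected when it is resting there.
- **Bar:** it lies over the fulcrum with its tip about 18 mm under the plate. That is worked out from the handle end, because the tip itself is hidden.
- **Disagreements:** the two fixed cameras differed by 1–2 mm on the die set, which is within calibration. They differed by about 10 mm on where the fulcrum ridge sits, so I placed it from the die set's given dimensions. The force stop also tripped with the fingertips about 34 mm up, not the 30 mm I first worked out for the handle; the finger width on the tilted bar explains the difference.

No check failed.

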